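# Fit the wire beater to a donated hand mixer and hold it in

## Robot

A 7-joint arm with a two-finger parallel gripper is mounted at the origin on the work surface. World frame = base frame: x ahead of the robot, y to its left, z up, the work surface at z = 0. Lengths are in m, angles in rad, forces in N, time in s.
With the tool pointing down it reaches from about 0.425 to 1.025 m from the base axis. Payload 9.4 kg.
Tool frame: the origin (TCP) lies on the centre line of the jaws, within the pads' length; the fingertips stand 22 mm ahead of it and the grasp point (between the pads) lies 3 mm ahead of it; z points along the fingers, y is the line along which they close (so a half turn about z gives the same grasp; the last joint's range is limited). The gripper opens to 85 mm and grips with 20 to 120 N. Pads are 22 mm wide; open, the fingers measure 114 mm over their backs; the gripper's body (76 mm by 85 mm) begins 54 mm behind the grasp point. The pads swing forward as they close: fully open they stand 13 mm farther back than shut.
Start: joints at [1.122, 0.599, -0.003, 1.599, 0.002, 0.943, -0.08], TCP at [0.263, -0.675, 0.253] pointing down, gripper open.
Joint ranges: [-2.57, 2.57], [-0.35, 1.97], [-1.29, 1.29], [0.11, 2.56], [-1.05, 4.19], [0.11, 1.86], [-2.63, 2.63]. Speed limits (rad/s): [2.22, 2.22, 3.01, 3.01, 3.14, 3.14, 3.14].

## Interface

Orientations are given as a unit quaternion [w, x, y, z].
In Python, from workcell import sense, read_camera, camera_model, sign_off gives the robot as it stands.
- The arm moves only by the tool move_arm, never from a script. Its argument "increments" is a list of rows, each a list of 7 numbers: the shift along the tool's x, y, z in units of 60 mm (1.0 is 60 mm), then the turn, a rotation vector about the tool's x, y, z in units of 5 degrees (1.0 is 5 degrees), then the closure, from 0 (fully open) to 1 (shut). In form: [[x, y, z, wx, wy, wz, hand], ...]. A call has 1 to 12 rows; each row shifts and turns the commanded pose from where the row before left it, along the tool's axes as they then stand; what a row does not reach is not made up. A row lasts 1/8 s, in which the tool goes at most 62.5 mm and 10.7 degrees, less where a joint would pass 70% of its speed; a pose out of reach is approached as far as the arm can. A call is refused whole if a number of a shift passes 1 or a number of a turn 1, either way. A call with a gripper value outside its range is refused whole. The fingers move at their own pace and stop on an object; "squeeze" is the grip in N (left out, the last holds). Time passes only in rows, so rows that do not move let the fingers close. It gives the time, the measured TCP pose, the force, the opening and the grip force at its end, in the units of the state.
- sense(): the state, without advancing time (a new reading comes with each control period).
- read_camera(name): name is "scene" or "top"; returns (picture, depth): 384x512x3 uint8, red, green, blue; 384x512 float32, m along the optical axis (not along the pixel's ray), 0 where there is no reading.
- camera_model(name): a dict with "mtx" (3x3 intrinsics, pixels), "rvec" (rotation vector, rad) and "tvec" (3), from world to camera coordinates, as OpenCV has them. Camera axes: x right, y down, z forward; pixel columns grow to the right and rows downward; lengths in m; the calibration is good to about 2 mm. A picture is of the moment at which its call begins. camera_model takes no time and is no camera call.
- sign_off(): hands the job in; it is judged then, once.
The state is a dict: "t": time; "q": joint angles; "dq": joint speeds; "joint_efforts": joint torques, N m; "tcp_pos": TCP position; "tcp_rot": TCP orientation; "force": force on the tool from outside, world axes, zero at the start; "torque": the same for the moment, N m; "width": finger opening in m; "gripper_force": force on a finger pad.
Only numpy, scipy, OpenCV 4.12 (cv2) and the standard library are available. Lean on these libraries where they do the work, as an engineer would, in place of code of your own. Each camera call takes 0.05 s, during which the arm holds its last target. There are 200 camera calls.

## Task

In the sorting room a donated hand mixer lies upside down in a plywood cradle, its spring latch missing. Take the four-wire beater (not the dough hook) out of the wooden block, put its winged stem into the mixer's socket, turned so that the wings drop into the cross-shaped slot, and push it fully home against the ejector spring, its black collar down on the socket's rim. Finish while still gripping the beater and pressing it home (let go and it pops up), and leave the dough hook and everything else on the table where they are.

Things in the scene. Friction and masses are not known exactly. Their poses are not given: they have to be found in the camera images.
- beater: Wire beater, steel, 143 mm tall, about 90 g, standing stem down in the wooden block. Origin: centre of the stem's foot, z up the stem. Four wings up to z = 30 mm: two crossed blades along its x and y axes, 20 mm tip to tip, 4 mm thick (18.5 by 2.5 mm in the lowest 3 mm). Black collar 34 mm across, z = 30 to 34. Bare stem 8 mm thick, then the wire cage from z = 60. A quarter turn makes no difference.
- cage (a point): Where to grip the beater: the middle of its cage, on its axis, 105 mm above the foot; same axes. Four flat bars, straight above the wings (on +x, -x, +y, -y), are upright from 21 mm below to 19 mm above this point; each 8 mm wide, opposite ones 44 mm over their outsides. Grip from above across two opposite bars; fingers closing at 45 degrees to that would miss the bars. The top of the beater is 38 mm above.
- hook: Dough hook, a bystander: same stem and collar, with one spiral wire 7 mm thick in place of the cage, also about 143 mm tall (its top 168 mm above the table: carry the beater clear of it), in the block's other hole. Same frame as the beater's.
- rack: Wooden block, fixed, 90 mm (x) by 220 mm (y) by 55 mm high, origin under its centre. Two round holes 24 mm wide, 35 mm deep, at y = +55 and -55 mm; the collars rest on its top, so that a foot stands 25 mm above the table. Which hole holds the beater varies.
- mixer: Upside-down hand mixer in its cradle, fixed. Origin on the table, on the socket's axis; z up. It reaches 165 mm to +x, 75 mm to -x and is 130 mm wide; its flat belly is 105 mm above the table. The socket is a grey round boss on the belly, 38 mm across, rim 137 mm above the table, bore 22 mm, mouth bevelled to about 29 mm. Beater fully home: collar on the rim, foot 107 mm above the table.
- slot (a point): Centre of the top face of the steel drive inside the boss, 10 mm below the rim. A cross-shaped slot, 7 mm wide and 21 mm deep, runs along its x and y axes: the wings drop in when along these (any quarter turn, within 7 degrees), else the foot stands on the face. Its yaw varies, apart from the mixer's. The drive is stiff (0.35 N m): a beater turned while lightly pressed on it does not drag it along.
- ejector (a joint): Spring ejector pin in the middle of the slot: metres pushed down, 0 at rest (its tip 12 mm below the drive's top face), 0.008 with the beater fully home, stop at 0.0095. Spring 4 N at 0, 8 N at 0.008; it lifts the beater when nothing presses.
- mug: Bystander: white ceramic mug 76 mm across, 90 mm high.
- tape: Bystander: cardboard tape core 90 mm across, 45 mm high.
- screwdriver: Bystander: screwdriver lying flat.
- jar: Bystander: closed glass jar 72 mm across, 110 mm high.
- tin: Bystander: can 74 mm across, 100 mm high.
- spoon: Bystander: wooden spoon lying flat.
Mind the look-alikes: they are no part of the job. What is shaped like the beater but pink or turquoise is not meant.

How it is judged:
On the way, in this order (a step that is already met when the one before it is completed fails the run):
1. the beater is lifted clear of the wooden block (z of beater in the frame of rack above 0.058 m), for 0.1 s.
2. the wings have dropped into the slot (horizontal distance between beater and slot below 0.003 m and angle between beater's own z axis and vertical below 0.1 rad and z of beater in the frame of slot below -0.007 m), for 0.1 s.
At the end, for the whole second after the job is handed in: The beater stands upright (within 0.1 rad) in the socket, on its axis within 3 mm, its collar within 2 mm of the rim and the ejector pressed 6 mm or more, still, pressed on the mixer with over 3 N, and the fingers still hold it (over 3 N) (horizontal distance between beater and slot below 0.003 m and angle between beater's own z axis and vertical below 0.1 rad and z of beater in the frame of slot below -0.018 m and value of joint ejector above 0.006 m and contact force between beater and mixer above 3 N and contact force between the fingers and beater above 3 N and linear speed of beater below 0.02 m/s); the arm keeps its last pose, push and grip.
It fails at once if the dough hook is moved more than 20 mm (distance of hook from where it was at the start of the episode above 0.02 m).
It fails at once if a bystander is moved more than 30 mm (distance of any of mug, tape, screwdriver, jar, tin, spoon from where it was at the start of the episode above 0.03 m).
It also fails if it takes over 45 s, if anything falls off the work surface, if the arm or the gripper's body presses on something with over 40 N, if the wrist force passes 120 N, or if a joint passes its speed limit or range.

## Working session

There is one attempt and no reset: what is moved stays moved. The work goes in short steps, Python scripts to look and compute and a tool call to move; the robot and the scene stay as the last step left them, time stands still between calls to the robot, and variables do not carry over. Pictures are saved under pics/ and viewed, at most 10 in all, crops included, and the job is handed in when it is done.

Besides the shell and the picture viewer there is one more tool, called after "Call:" in YAML: its name, and indented under it one key for each argument. move_arm: Moves the arm, as the interface text tells. Its arguments: {"type":"object","properties":{"increments":{"type":"array"},"squeeze":{"type":"number"}},"required":["increments"]}

```bash
mkdir -p pics; cat > h.py <<'E'
import numpy as np, cv2
from workcell import sense, read_camera, camera_model, sign_off
def cam(n):
    m=camera_model(n); R=cv2.Rodrigues(np.array(m['rvec'],float))[0]
    return np.array(m['mtx'],float),R,np.array(m['tvec'],float).ravel()
def ray(n,uv):
    K,R,t=cam(n); d=R.T@np.linalg.inv(K)@np.array([uv[0],uv[1],1.]); return -R.T@t,d
def onz(n,uv,z):
    o,d=ray(n,uv); return o+d*(z-o[2])/d[2]
def cloud(n,dep):
    K,R,t=cam(n); v,u=np.mgrid[:dep.shape[0],:dep.shape[1]]
    p=np.stack([(u-K[0,2])/K[0,0]*dep,(v-K[1,2])/K[1,1]*dep,dep],-1)
    return (p-t)@R
def proj(n,P):
    K,R,t=cam(n); c=R@np.array(P,float)+t; c=K@c; return c[:2]/c[2]
E
python3 - <<'E'
from h import *
for n in('scene','top'):
    p,d=read_camera(n); np.savez(f'{n}0.npz',p=p,d=d)
    cv2.imwrite(f'pics/{n}0.png',cv2.resize(p[:,:,::-1],(800,600),interpolation=cv2.INTER_CUBIC))
    K,R,t=cam(n); print(n,K[0,0],-R.T@t,R[2])
print(sense())
E
```

```text
scene 360.8884071446017 [0.9299742  0.61005689 0.88137066] [-0.35985978 -0.58618286 -0.7258723 ]
top 371.047364101113 [ 0.32884503 -0.00477619  1.17770776] [ 0.20413565 -0.01811788 -0.97877494]
{'t': 0.1, 'q': array([ 1.12227134,  0.60002211, -0.00253031,  1.60003177,  0.00181334,
        0.94289069, -0.07978109]), 'dq': array([ 7.17925290e-04, -1.38648688e-03,  2.27223553e-04, -1.76611344e-03,
        6.21000863e-04, -4.68571409e-04,  3.89338089e-05]), 'joint_efforts': array([ 7.09357279e-03, -7.77985811e+01,  1.57111499e+00, -2.58623958e+01,
        1.28233671e-02,  5.50628698e-03,  3.79088249e-05]), 'tcp_pos': array([ 0.26324908, -0.67511465,  0.25252657]), 'tcp_rot': array([-6.46267131e-04,  9.82760887e-01,  1.84879914e-01, -1.95198147e-04]), 'force': array([0.33990112, 0.5945892 , 0.16175619]), 'torque': array([2.48231745e-02, 4.08151895e-05, 4.68611550e-02]), 'gripper_force': 0.0, 'width': 0.0853352700256719}
```

View pics/scene0.png

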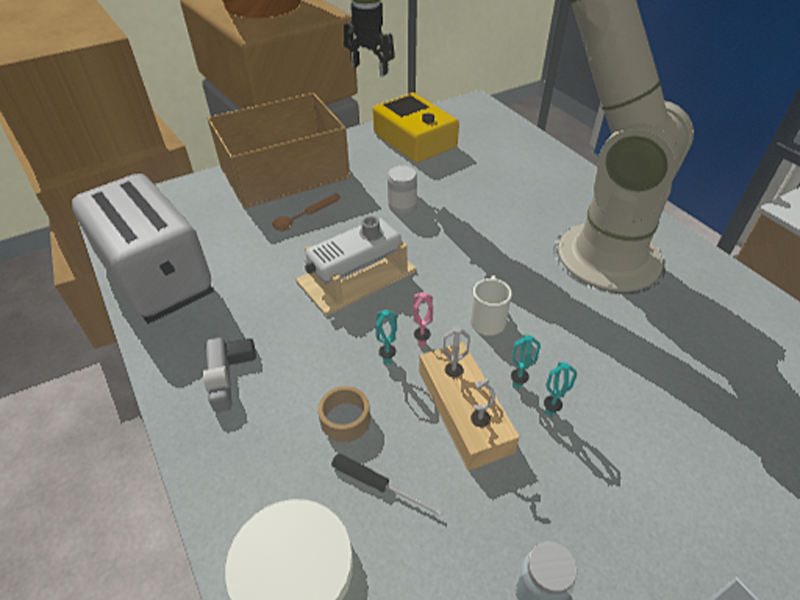

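View pics/top0.png

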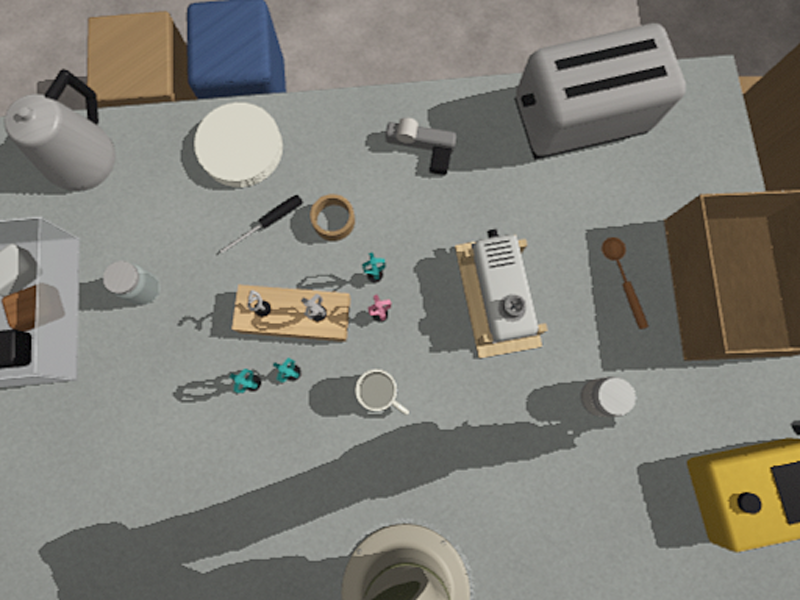

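The wire beater is at scene (456,345) / top (315,308), with its four-bar cage. The spiral dough hook is at scene (482,400) / top (258,302). The turquoise and pink look-alikes stand around the block at top (373,266), (380,308), (245,380) and (288,370). The socket is at top (513,306). Next is an enlarged crop to confirm the beater, plus measurements.

```bash
python3 - <<'E'
from h import *
T=np.load('top0.npz');S=np.load('scene0.npz')
def crop(p,c,r,s): 
    x,y=int(c[0]),int(c[1]); return cv2.resize(p[y-r:y+r,x-r:x+r],(s,s),interpolation=cv2.INTER_CUBIC)
a=crop(T['p'],(195,195),26,400);b=crop(S['p'],(298,232),30,400)
c=crop(T['p'],(328,196),14,400)
e=cv2.resize(S['p'][130:180,205:255],(400,400),interpolation=cv2.INTER_CUBIC)
im=np.vstack([np.hstack([a,b]),np.hstack([c,e])])
cv2.imwrite('pics/c0.png',cv2.resize(im,(600,600))[:,:,::-1])
# rack top by depth
W=cloud('top',T['d']);
m=((abs(W[...,2]-.055)<.006)&(W[...,0]>.3)&(W[...,0]<.75)&(abs(W[...,1])<.5)).astype(np.uint8)
hsv=cv2.cvtColor(T['p'],cv2.COLOR_RGB2HSV)
m&=(hsv[...,1]>60)&(hsv[...,0]<25)
n,l,st,ce=cv2.connectedComponentsWithStats(m)
for i in range(1,n):
    if st[i,4]>100:
        pts=W[l==i][:,:2].astype(np.float32); print('rack',st[i],cv2.minAreaRect(pts))
# clusters of high points
for nm,D in(('top',T),('scene',S)):
    W=cloud(nm,D['d']); h=cv2.cvtColor(D['p'],cv2.COLOR_RGB2HSV)
    k=((W[...,2]>.08)&(W[...,2]<.19)&(W[...,0]>.3)&(W[...,0]<.8)&(W[...,1]>-.5)&(W[...,1]<.5)).astype(np.uint8)
    n,l,st,ce=cv2.connectedComponentsWithStats(k)
    for i in range(1,n):
        if st[i,4]>12:
            q=W[l==i]; print(nm,ce[i].round(1),st[i,4],'mid',(q.min(0)/2+q.max(0)/2).round(3),'ext',np.ptp(q,0).round(3),'zmax',q[:,2].max().round(3),'hsv',np.median(h[l==i],0))
E
```

```text
rack [ 148  182   75   35 1727] ((0.5416143536567688, 0.17652010917663574), (0.22072722017765045, 0.09105595201253891), 80.04122161865234)
top [322.3 183.6] 2058 mid [ 0.551 -0.242  0.111] ext [0.217 0.136 0.062] zmax 0.142 hsv [ 30.   8. 183.]
top [238.4 169.3] 98 mid [0.603 0.006 0.113] ext [0.042 0.042 0.064] zmax 0.146 hsv [ 88.  163.5 128. ]
top [ 80.4 178.3] 386 mid [0.625 0.476 0.098] ext [0.065 0.048 0.035] zmax 0.116 hsv [ 17.  10. 165.]
top [162.  192.2] 80 mid [0.551 0.23  0.123] ext [0.031 0.031 0.085] zmax 0.166 hsv [ 16.    9.5 154. ]
top [199.7 196.1] 147 mid [0.531 0.122 0.127] ext [0.038 0.04  0.086] zmax 0.17 hsv [ 17.  10. 155.]
top [242. 196.] 98 mid [0.523 0.002 0.113] ext [0.042 0.043 0.066] zmax 0.146 hsv [172.   91.  163.5]
top [181.5 236.5] 106 mid [0.423 0.182 0.113] ext [0.041 0.039 0.065] zmax 0.145 hsv [ 88.  163.  134.5]
top [154.  243.7] 118 mid [0.41  0.261 0.114] ext [0.042 0.039 0.065] zmax 0.147 hsv [ 88.  163.  134.5]
top [239.1 249.3] 112 mid [0.373 0.022 0.088] ext [0.073 0.074 0.011] zmax 0.094 hsv [ 26.   19.  201.5]
top [391.9 251.8] 453 mid [
[... 423 characters left out ...]
 [0.525 0.    0.112] ext [0.044 0.045 0.064] zmax 0.144 hsv [172.  90. 140.]
scene [246.7 206.2] 157 mid [0.607 0.002 0.113] ext [0.044 0.047 0.064] zmax 0.145 hsv [ 88. 132. 109.]
scene [291.8 219.7] 187 mid [0.534 0.12  0.126] ext [0.04  0.041 0.091] zmax 0.171 hsv [ 30.   6. 124.]
scene [336.6 222.7] 177 mid [0.425 0.181 0.113] ext [0.041 0.041 0.065] zmax 0.145 hsv [ 88. 136. 116.]
scene [359.7 240.4] 191 mid [0.413 0.259 0.113] ext [0.043 0.041 0.066] zmax 0.146 hsv [ 89. 149. 116.]
scene [310.1 252.1] 113 mid [0.552 0.229 0.126] ext [0.034 0.033 0.082] zmax 0.167 hsv [ 30.   8. 140.]
scene [349.3 361.2] 740 mid [0.631 0.475 0.097] ext [0.066 0.049 0.034] zmax 0.114 hsv [ 30.   3. 169.]
```

View pics/c0.png

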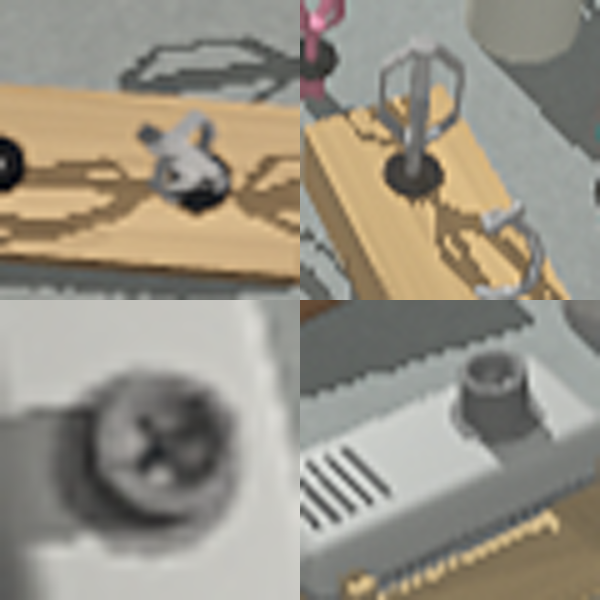

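The crop confirms it: the upper right panel shows the grey four-bar cage in the block, clearly different from the spiral hook next to it and from the pink beater at the upper left. The lower panels show the socket boss with a dark cross in the bore. Now I'll measure the yaws and the socket centre.

```bash
python3 - <<'E'
from h import *
def avg(n,k=6):
    P=[];D=[]
    for _ in range(k):
        p,d=read_camera(n);P.append(p.astype(float));D.append(np.where(d>0,d,np.nan))
    return np.mean(P,0),np.nanmedian(D,0)
for n in('top','scene'):
    p,d=avg(n); np.savez(n+'1.npz',p=p,d=d); W=cloud(n,d)
    c=np.array([.5322,.1215]); q=W[...,:2]-c; r=np.hypot(q[...,0],q[...,1])
    k=(r<.035)&(W[...,2]>.112)&(W[...,2]<.152); qq=q[k]; a=np.arctan2(qq[:,1],qq[:,0])
    w=(r[k]>.014)
    z=np.exp(4j*a[w]); print(n,'beater yaw',np.degrees(np.angle(z.mean()))/4,abs(z.mean()),w.sum())
    print(np.c_[np.degrees(a[w]),r[k][w]*1000].round(0)[np.argsort(a[w])][::4].astype(int).tolist())
    # socket rim
    k=(W[...,2]>.127)&(W[...,2]<.145)&(W[...,1]<-.15)&(W[...,1]>-.4)&(W[...,0]>.3)&(W[...,0]<.7)
    pts=W[k]; print(n,'rim',len(pts),pts.mean(0).round(4),pts[:,2].max(),cv2.minEnclosingCircle(pts[:,:2].astype(np.float32)))
    k2=k&(W[...,2]<.15)&(W[...,2]>.134); u=np.argwhere(k2)[:,::-1].astype(np.float32)
    if len(u)>5:
        e=cv2.fitEllipse(cv2.convexHull(u)); print('ell',e,onz(n,e[0],.137))
E
```

```text
top beater yaw -35.50224843652134 0.8525759427321895 31
[[-136, 22], [-128, 22], [-120, 22], [-45, 21], [-25, 19], [64, 21], [137, 22], [154, 22]]
top rim 112 [ 0.4995 -0.2453  0.1348] 0.13818519093393145 ((0.4997234344482422, -0.24582180380821228), 0.019327940419316292)
ell ((328.92388916015625, 195.0150909423828), (12.774260520935059, 13.50918197631836), 121.7845230102539) [ 0.4996432  -0.24575153  0.137     ]
scene beater yaw -37.77585731354798 0.8398422988963493 61
[[-110, 23], [-38, 24], [-29, 23], [-28, 22], [37, 19], [41, 22], [44, 21], [47, 21], [50, 21], [53, 21], [56, 21], [59, 20], [134, 19], [137, 19], [140, 18], [155, 19]]
scene rim 82 [ 0.5019 -0.2472  0.1343] 0.1388315762471188 ((0.5014512538909912, -0.24843072891235352), 0.019703855738043785)
ell ((236.6916961669922, 141.23959350585938), (7.654356479644775, 11.371004104614258), 90.62413787841797) [ 0.50190446 -0.2473136   0.137     ]
```

```bash
python3 - <<'E'
from h import *
s=np.arange(-.02,.02,.0001)
X,Y=np.meshgrid(s,s)  # col -> world x, row -> world y
ims=[]
for n,c in(('top',(.4997,-.2458)),('scene',(.5017,-.2478))):
    g=cv2.cvtColor(np.load(n+'1.npz')['p'].astype(np.float32),cv2.COLOR_RGB2GRAY)
    K,R,t=cam(n); P=np.stack([X+c[0],Y+c[1],0*X+.127],-1)@R.T+t; P=P@K.T
    m=(P[...,:2]/P[...,2:]).astype(np.float32)
    I=cv2.remap(g,m[...,0],m[...,1],cv2.INTER_CUBIC); 
    r=np.hypot(X,Y);a=np.arctan2(Y,X)
    for r0,r1 in((.003,.007),(.004,.008),(.005,.009)):
        k=(r>r0)&(r<r1); b=np.arange(-180,180,15); 
        ai=np.degrees(a[k]); v=I[k]
        # remove low harmonics
        A=np.stack([np.ones(k.sum())]+[f(j*a[k]) for j in(1,2,3,4) for f in(np.cos,np.sin)],1)
        co=np.linalg.lstsq(A,v,rcond=None)[0]
        print(n,r0,'dark yaw',np.degrees(np.arctan2(-co[8],-co[7]))/4,'amps',[round(float(np.hypot(co[2*j-1],co[2*j])),1) for j in(1,2,3,4)])
    I=cv2.normalize(np.clip(I,*np.percentile(I[r<.012],[1,99])),None,0,255,cv2.NORM_MINMAX).astype(np.uint8)
    ims.append(I)
cv2.imwrite('pics/slot.png',np.hstack(ims))
E
```

```text
top 0.003 dark yaw 33.536531769197616 amps [17.1, 14.0, 23.3, 13.9]
top 0.004 dark yaw 32.850667095553504 amps [22.4, 12.4, 24.4, 18.7]
top 0.005 dark yaw 31.596134349161368 amps [26.2, 8.9, 22.2, 21.4]
scene 0.003 dark yaw 23.028883448087182 amps [17.5, 5.4, 5.1, 5.3]
scene 0.004 dark yaw 23.677351397962553 amps [16.7, 7.7, 7.4, 7.2]
scene 0.005 dark yaw 24.620021831610863 amps [16.2, 10.6, 9.0, 8.6]
```

View pics/slot.png

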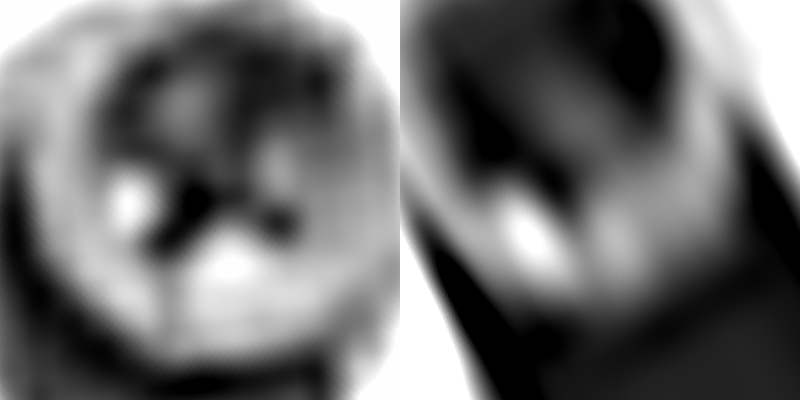

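Left panel of the rectified slot view: bright quadrants at (130,200), (275,160), (185,105) and (230,262), with dark arms towards (285,222) and (160,240). That puts the slot yaw at about 30° mod 90 and the centre at about (0.5005, -0.247). The beater is at (0.532, 0.1215), yaw about 53° mod 90. First I'll turn the tool to 53° while raising it.

Call:
move_arm:
  increments:
    - [0,0,-0.15,0,0,-0.9,0]
    - [0,0,-0.15,0,0,-0.9,0]
    - [0,0,-0.15,0,0,-0.9,0]
    - [0,0,-0.15,0,0,-0.9,0]
    - [0,0,-0.15,0,0,-0.9,0]
    - [0,0,-0.15,0,0,-0.9,0]
    - [0,0,-0.1,0,0,-0.94,0]

```text
t: 1.58
tcp_pos: [0.2634, -0.6756, 0.3138]
tcp_rot: [0.0, 0.894, 0.447, -0.0]
force: [0.0, -0.4, 0.4]
width: 0.0852
gripper_force: 0.0
```

Call:
move_arm:
  increments:
    - [0.95,-0.315,0,0,0,0,0]
    - [0.95,-0.315,0,0,0,0,0]
    - [0.95,-0.315,0,0,0,0,0]
    - [0.95,-0.315,0,0,0,0,0]
    - [0.95,-0.315,0,0,0,0,0]
    - [0.95,-0.315,0,0,0,0,0]
    - [0.95,-0.315,0,0,0,0,0]
    - [0.95,-0.315,0,0,0,0,0]
    - [0.95,-0.315,0,0,0,0,0]
    - [0.95,-0.315,0,0,0,0,0]
    - [0.95,-0.315,0,0,0,0,0]
    - [0.95,-0.315,0,0,0,0,0]

```text
t: 3.08
tcp_pos: [0.4943, 0.0091, 0.3137]
tcp_rot: [0.0, 0.895, 0.446, 0.0]
force: [0.6, -0.2, -0.4]
width: 0.0853
gripper_force: 0.0
```

```bash
cat > go.py <<'E'
import sys
from h import *
from scipy.spatial.transform import Rotation as Ro
# usage: go.py x y z yaw -> remaining shift (mm in tool axes, units) and turn (deg)
s=sense(); R=Ro.from_quat(np.roll(s['tcp_rot'],-1)); M=R.as_matrix()
psi=np.degrees(np.arctan2(M[1,0],M[0,0]))
print('t',s['t'],'tcp',s['tcp_pos'].round(4),'psi',psi.round(2),'tool z',M[:,2].round(3),'F',s['force'].round(1),'w',round(s['width'],4),'g',round(s['gripper_force'],1),'q',s['q'].round(2))
if len(sys.argv)>4:
    T=np.array([float(v) for v in sys.argv[1:4]]); y=float(sys.argv[4])
    a=np.radians(y);G=np.array([[np.cos(a),np.sin(a),0],[np.sin(a),-np.cos(a),0],[0,0,-1]]).T
    print('units if at target yaw',((T-s['tcp_pos'])@G/.06).round(3),'now',((T-s['tcp_pos'])@M/.06).round(3),'turn units',(Ro.from_matrix(M.T@G).as_rotvec(True)/5).round(3))
E
python3 go.py .5322 .1215 .25 53
```

```text
t 3.075 tcp [0.4943 0.0091 0.3137] psi 52.98 tool z [ 0.001 -0.    -1.   ] F [ 0.6 -0.2 -0.4] w 0.0853 g 0.0 q [ 0.19  0.27 -0.41  2.03  0.14  0.87 -0.94]
units if at target yaw [ 1.876 -0.624  1.061] now [ 1.875 -0.625  1.061] turn units [ 0.011 -0.005 -0.004]
```

Call:
move_arm:
  increments:
    - [0.94,-0.31,0.5,0,0,0,0]
    - [0.935,-0.315,0.56,0,0,0,0]
    - [0,0,0,0,0,0,0]

```text
t: 3.45
tcp_pos: [0.5286, 0.1163, 0.2523]
tcp_rot: [-0.001, 0.893, 0.449, -0.001]
force: [0.2, -0.4, 0.2]
width: 0.0848
gripper_force: 0.0
```

```bash
python3 go.py .5322 .1215 .133 53; python3 - <<'E'
from h import *
p,d=read_camera('scene'); u=proj('scene',(.5322,.1215,.17)).astype(int)
cv2.imwrite('pics/s2.png',cv2.resize(p[u[1]-60:u[1]+60,u[0]-60:u[0]+60,::-1],(600,600),interpolation=cv2.INTER_CUBIC))
E
```

```text
t 3.45 tcp [0.5286 0.1163 0.2523] psi 53.39 tool z [-0.003  0.002 -1.   ] F [ 0.2 -0.4  0.2] w 0.0848 g 0.0 q [-0.02  0.41 -0.41  2.    0.22  0.78 -1.2 ]
units if at target yaw [ 0.106 -0.004  1.988] now [0.106 0.003 1.988] turn units [-0.037  0.003  0.078]
```

View pics/s2.png

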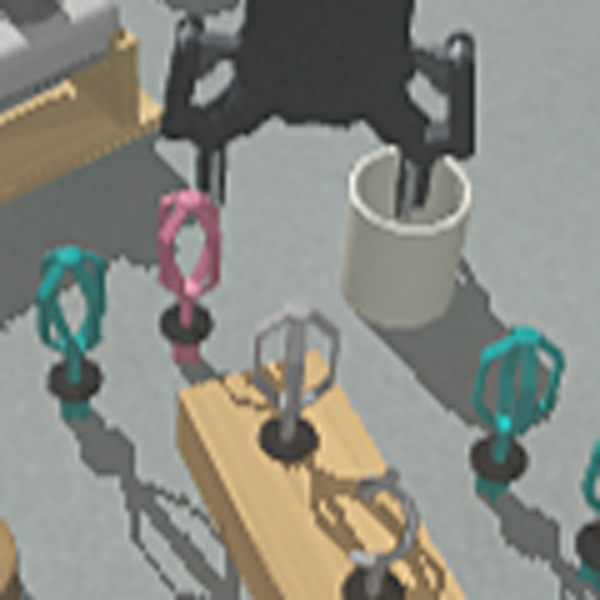

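Fingertips at (213,190) and (410,200) straddle the cage at (295,360), whose left and right bars face them. The tool is still 6 mm short along its x, so I'll correct that and descend.

Call:
move_arm:
  increments:
    - [0.1,0,0.3,0,0,0.04,0]
    - [0,0,0.6,0,0,0,0]
    - [0,0,0.6,0,0,0,0]
    - [0,0,0.48,0,0,0,0]
    - [0,0,0,0,0,0,0]

```text
t: 4.12
tcp_pos: [0.5315, 0.1149, 0.1338]
tcp_rot: [-0.0, 0.896, 0.444, -0.002]
force: [0.4, 0.1, 0.7]
width: 0.0853
gripper_force: 0.0
```

```bash
python3 go.py .5322 .1215 .133 53
```

```text
t 4.125 tcp [0.5315 0.1149 0.1338] psi 52.7 tool z [-0.003 -0.001 -1.   ] F [0.4 0.1 0.7] w 0.0853 g 0.0 q [-0.1   0.57 -0.32  2.1   0.35  0.52 -1.32]
units if at target yaw [ 0.095 -0.058  0.014] now [ 0.095 -0.058  0.013] turn units [-0.02   0.036 -0.06 ]
```

Call:
move_arm:
  increments:
    - [0.095,-0.058,0,0,0,-0.05,0]
    - [0,0,0,0,0,0,0]
    - [0,0,0,0,0,0,0]

```text
t: 4.5
tcp_pos: [0.5336, 0.1232, 0.1364]
tcp_rot: [0.0, 0.895, 0.447, 0.001]
force: [-0.1, 0.3, -0.6]
width: 0.0857
gripper_force: 0.0
```

```bash
python3 go.py .5322 .1215 .133 53
```

```text
t 4.5 tcp [0.5336 0.1232 0.1364] psi 53.05 tool z [ 0.002  0.    -1.   ] F [-0.1  0.3 -0.6] w 0.0857 g 0.0 q [-0.11  0.57 -0.32  2.09  0.35  0.52 -1.33]
units if at target yaw [-0.038 -0.001  0.057] now [-0.038 -0.002  0.057] turn units [ 0.013 -0.014  0.01 ]
```

Call:
move_arm:
  increments:
    - [-0.03,0,0.05,0,0,0,0]
    - [0,0,0,0,0,0,1]
    - [0,0,0,0,0,0,1]
    - [0,0,0,0,0,0,1]
    - [0,0,0,0,0,0,1]
    - [0,0,0,0,0,0,1]
    - [0,0,0,0,0,0,1]
  squeeze: 60

```text
t: 5.38
tcp_pos: [0.5321, 0.1218, 0.1326]
tcp_rot: [0.0, 0.895, 0.447, 0.0]
force: [-1.5, -1.2, 4.9]
width: 0.0432
gripper_force: 60.9
```

```bash
python3 go.py .5322 .1215 .133 53
```

```text
t 5.375 tcp [0.5321 0.1218 0.1326] psi 53.05 tool z [ 0. -0. -1.] F [-1.5 -1.2  4.9] w 0.0432 g 60.9 q [-0.11  0.58 -0.32  2.1   0.35  0.52 -1.33]
units if at target yaw [-0.002  0.004 -0.007] now [-0.002  0.004 -0.007] turn units [ 0.001 -0.     0.011]
```

The width is 43 mm at 61 N, so two opposite bars are held. I'll lift straight up.

Call:
move_arm:
  increments:
    - [0,0,-0.2,0,0,0,1]
    - [0,0,-0.4,0,0,0,1]
    - [0,0,-0.5,0,0,0,1]
    - [0,0,-0.5,0,0,0,1]
    - [0,0,-0.5,0,0,0,1]
    - [0,0,-0.4,0,0,0,1]
    - [0,0,0,0,0,0,1]
    - [0,0,0,0,0,0,1]

```text
t: 6.38
tcp_pos: [0.5317, 0.1214, 0.282]
tcp_rot: [0.0, 0.895, 0.447, -0.0]
force: [-0.4, 0.4, -1.3]
width: 0.0432
gripper_force: 61.1
```

```bash
python3 go.py .5005 -.247 .29 30; python3 - <<'E'
from h import *
p,d=read_camera('scene'); np.savez('s3.npz',p=p,d=d); s=sense()['tcp_pos']; u=proj('scene',s-[0,0,.07]).astype(int)
cv2.imwrite('pics/s3.png',cv2.resize(p[u[1]-60:u[1]+60,u[0]-60:u[0]+60,::-1],(600,600),interpolation=cv2.INTER_CUBIC))
E
```

```text
t 6.375 tcp [0.5317 0.1214 0.282 ] psi 53.05 tool z [-0.001 -0.    -1.   ] F [-0.4  0.4 -1.3] w 0.0432 g 61.1 q [-0.01  0.38 -0.43  1.96  0.21  0.84 -1.19]
units if at target yaw [-3.521  5.058 -0.134] now [-5.22   3.276 -0.131] turn units [-2.000e-03  8.000e-03  4.609e+00]
```

View pics/s3.png

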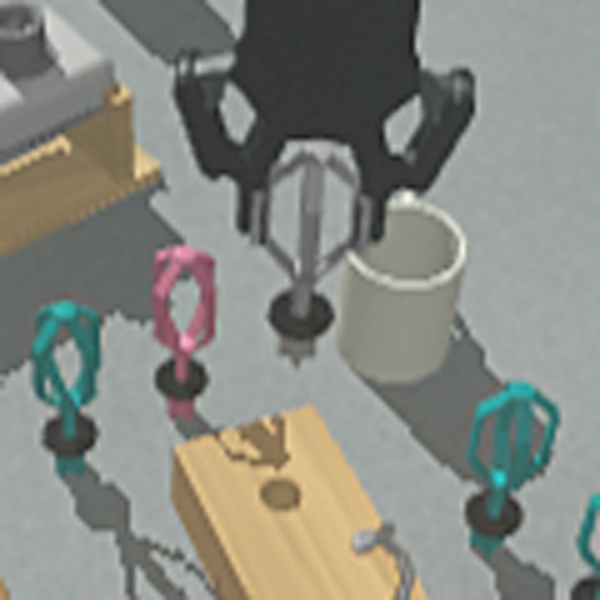

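The beater hangs upright in the fingers, with its collar at (300,317). The hook is still at the lower right of the block and the left hole is empty. Next I'll turn it to 30° and carry it over to the socket.

Call:
move_arm:
  increments:
    - [0,0,-0.05,0,0,0.9,1]
    - [0,0,-0.08,0,0,0.92,1]
    - [0,0,0,0,0,0.93,1]
    - [0,0,0,0,0,0.93,1]
    - [0,0,0,0,0,0.93,1]
    - [0,0,0,0,0,0,1]

```text
t: 7.18
tcp_pos: [0.5317, 0.1217, 0.2893]
tcp_rot: [0.0, 0.966, 0.259, -0.001]
force: [0.0, 0.2, 0.2]
width: 0.0434
gripper_force: 61.0
```

Call:
move_arm:
  increments:
    - [-0.25,0.36,0,0,0,0,1]
    - [-0.5,0.72,0,0,0,0,1]
    - [-0.5,0.72,0,0,0,0,1]
    - [-0.5,0.72,0,0,0,0,1]
    - [-0.5,0.72,0,0,0,0,1]
    - [-0.5,0.72,0,0,0,0,1]
    - [-0.5,0.72,0,0,0,0,1]
    - [-0.25,0.36,0,0,0,0,1]
    - [0,0,0,0,0,0,1]
    - [0,0,0,0,0,0,1]

```text
t: 8.43
tcp_pos: [0.5014, -0.2443, 0.2898]
tcp_rot: [-0.001, 0.966, 0.26, -0.0]
force: [-0.4, 0.6, -1.0]
width: 0.0431
gripper_force: 61.2
```

```bash
python3 go.py .5005 -.247 .27 30; python3 - <<'E'
from h import *
for n in('scene','top'):
    p,d=read_camera(n); np.savez(n+'4.npz',p=p,d=d); s=sense()['tcp_pos']; W=cloud(n,d)
    h=cv2.cvtColor(p,cv2.COLOR_RGB2HSV); zc=s[2]-.003-.105+.032
    k=(np.hypot(W[...,0]-s[0],W[...,1]-s[1])<.035)&(abs(W[...,2]-zc)<.012)
    print(n,'collar',k.sum(),W[k].mean(0) if k.any() else 0, (W[k].min(0),W[k].max(0)) if k.any() else 0,'expect z',zc)
    u=proj(n,s-[0,0,.08]).astype(int)
    if n=='scene': cv2.imwrite('pics/s4.png',cv2.resize(p[u[1]-50:u[1]+50,u[0]-50:u[0]+50,::-1],(600,600),interpolation=cv2.INTER_CUBIC))
E
```

```text
t 8.425 tcp [ 0.5014 -0.2443  0.2898] psi 30.1 tool z [-0.001  0.001 -1.   ] F [-0.4  0.6 -1. ] w 0.0431 g 61.2 q [ 0.53  0.37 -0.24  1.93  0.11  0.85 -0.81]
units if at target yaw [-0.036  0.031  0.329] now [-0.036  0.031  0.329] turn units [-0.013  0.002  0.02 ]
scene collar 62 [ 0.50409044 -0.2431691   0.21590898] (array([ 0.48658848, -0.26217292,  0.20423131]), array([ 0.51858065, -0.22825721,  0.2247801 ])) expect z 0.21392848239823578
top collar 18 [ 0.48924148 -0.24739565  0.21584479] (array([ 0.48482434, -0.25491433,  0.21366828]), array([ 0.49509795, -0.23779241,  0.21898731])) expect z 0.21406499311433932
```

View pics/s4.png

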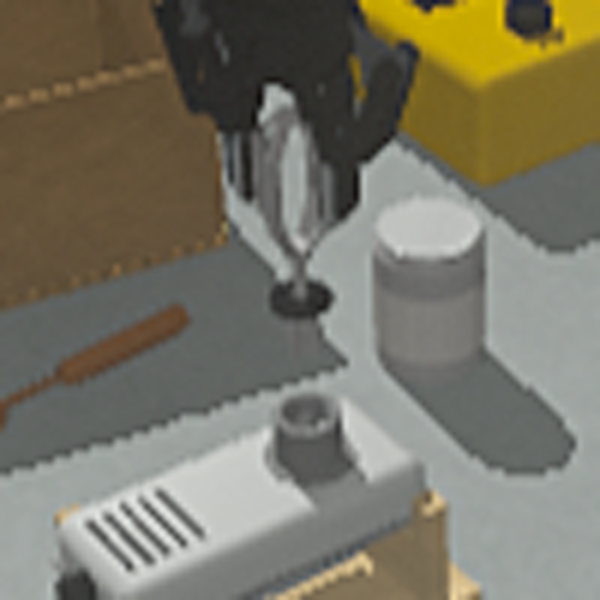

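The collar at (300,298) hangs over the boss at (310,415). It needs about 1 mm in x and 3 mm in y before I descend to just above the rim.

Call:
move_arm:
  increments:
    - [-0.036,0.035,0.2,0,0,0,1]
    - [0,0,0.3,0,0,0,1]
    - [0,0,0.15,0,0,0,1]
    - [0,0,0,0,0,0,1]
    - [0,0,0,0,0,0,1]

```text
t: 9.15
tcp_pos: [0.5009, -0.248, 0.2515]
tcp_rot: [0.0, 0.966, 0.259, 0.0]
force: [0.4, 1.0, 0.1]
width: 0.0434
gripper_force: 61.2
```

```bash
python3 go.py .5005 -.247 .235 30
```

```text
t 9.15 tcp [ 0.5009 -0.248   0.2515] psi 30.02 tool z [ 0. -0. -1.] F [0.4 1.  0.1] w 0.0434 g 61.2 q [ 0.52  0.41 -0.23  1.98  0.13  0.77 -0.83]
units if at target yaw [ 0.003 -0.018  0.275] now [ 0.003 -0.018  0.275] turn units [ 0.003 -0.003  0.003]
```

Call:
move_arm:
  increments:
    - [0,-0.01,0.08,0,0,0,1]
    - [0,0,0.08,0,0,0,1]
    - [0,0,0.08,0,0,0,1]
    - [0,0,0.04,0,0,0,1]
    - [0,0,0.04,0,0,0,1]
    - [0,0,0,0,0,0,1]

```text
t: 9.9
tcp_pos: [0.5003, -0.2475, 0.2319]
tcp_rot: [-0.0, 0.966, 0.259, -0.0]
force: [-0.1, -0.5, -0.8]
width: 0.043
gripper_force: 61.2
```

```bash
python3 go.py .5005 -.247 .228 30
```

```text
t 9.9 tcp [ 0.5003 -0.2475  0.2319] psi 30.01 tool z [-0.  0. -1.] F [-0.1 -0.5 -0.8] w 0.043 g 61.2 q [ 0.52  0.44 -0.22  2.    0.14  0.72 -0.84]
units if at target yaw [ 0.007 -0.006  0.064] now [ 0.007 -0.006  0.064] turn units [-0.003  0.002  0.001]
```

There's no contact force with the foot nominally 3 mm below the drive face, so the wings are probably entering. I'll keep going down.

Call:
move_arm:
  increments:
    - [0,0,0.04,0,0,0,1]
    - [0,0,0.04,0,0,0,1]
    - [0,0,0.04,0,0,0,1]
    - [0,0,0,0,0,0,1]

```text
t: 10.4
tcp_pos: [0.5002, -0.2475, 0.2246]
tcp_rot: [-0.0, 0.966, 0.259, -0.0]
force: [0.6, 0.1, -1.3]
width: 0.0431
gripper_force: 61.2
```

```bash
python3 go.py .5005 -.247 .215 30
```

```text
t 10.4 tcp [ 0.5002 -0.2475  0.2246] psi 30.01 tool z [-0.  0. -1.] F [ 0.6  0.1 -1.3] w 0.0431 g 61.2 q [ 0.52  0.44 -0.22  2.    0.15  0.71 -0.84]
units if at target yaw [ 0.008 -0.005  0.16 ] now [ 0.008 -0.005  0.16 ] turn units [-0.004  0.003  0.001]
```

The foot is 10 mm below the drive face with no load, so the wings are in the slot. Now I'll press against the ejector spring.

Call:
move_arm:
  increments:
    - [0,0,0.04,0,0,0,1]
    - [0,0,0.04,0,0,0,1]
    - [0,0,0.04,0,0,0,1]
    - [0,0,0.04,0,0,0,1]
    - [0,0,0,0,0,0,1]

```text
t: 11.02
tcp_pos: [0.5006, -0.2476, 0.2154]
tcp_rot: [0.0, 0.966, 0.259, 0.0]
force: [-0.7, 0.8, 6.7]
width: 0.0429
gripper_force: 61.8
```

```bash
python3 go.py .5005 -.247 .215 30
```

```text
t 11.025 tcp [ 0.5006 -0.2476  0.2154] psi 30.0 tool z [ 0.001 -0.    -1.   ] F [-0.7  0.8  6.7] w 0.0429 g 61.8 q [ 0.51  0.46 -0.22  2.01  0.15  0.69 -0.85]
units if at target yaw [ 0.003 -0.01   0.007] now [ 0.003 -0.01   0.007] turn units [ 0.006 -0.004  0.   ]
```

The force is 6.7 N, the spring near full travel. I'll press a little further until the collar bears on the rim.

Call:
move_arm:
  increments:
    - [0,0,0.02,0,0,0,1]
    - [0,0,0.015,0,0,0,1]
    - [0,0,0,0,0,0,1]
    - [0,0,0,0,0,0,1]

```text
t: 11.52
tcp_pos: [0.5007, -0.2476, 0.2146]
tcp_rot: [0.001, 0.966, 0.259, 0.0]
force: [-3.7, 1.8, 17.5]
width: 0.0426
gripper_force: 63.2
```

```bash
python3 go.py .5005 -.247 .213 30
```

```text
t 11.525 tcp [ 0.5007 -0.2476  0.2146] psi 30.0 tool z [ 0.001 -0.001 -1.   ] F [-3.7  1.8 17.5] w 0.0426 g 63.2 q [ 0.51  0.46 -0.22  2.01  0.15  0.68 -0.85]
units if at target yaw [ 0.002 -0.01   0.026] now [ 0.002 -0.01   0.026] turn units [ 0.014 -0.008 -0.001]
```

17.5 N is well above the spring's 8 N, so the collar should be seated. One last look before handing in.

```bash
python3 - <<'E'
from h import *
p,d=read_camera('scene'); s=sense(); W=cloud('scene',d)
k=(np.hypot(W[...,0]-.5015,W[...,1]+.248)<.015)&(W[...,2]>.132)&(W[...,2]<.148)&(p.max(-1)<70)
print('collar z (want .141)',k.sum(),np.percentile(W[k][:,2],[10,50,90]) if k.any() else 0,s['force'],s['tcp_pos'])
u=proj('scene',(.5,-.2475,.15)).astype(int)
cv2.imwrite('pics/s5.png',cv2.resize(p[u[1]-35:u[1]+35,u[0]-35:u[0]+35,::-1],(600,600),interpolation=cv2.INTER_CUBIC))
E
```

```text
collar z (want .141) 29 [0.13877359 0.14132208 0.14360185] [-4.12515976  1.95219299 17.96320915] [ 0.5006584  -0.24756082  0.21456918]
```

View pics/s5.png

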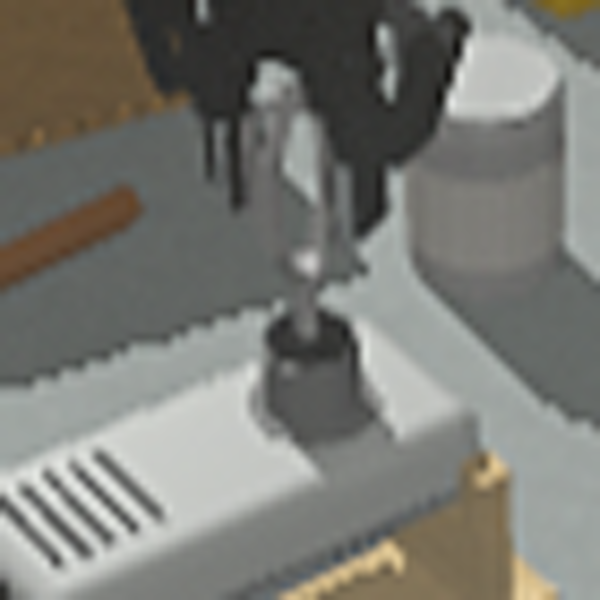

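The black collar at (312,335) sits flush on the boss rim, its top measured at 0.141 m, exactly as expected. The force is steady at 18 N, so I'm handing in.

```bash
python3 -c "
from workcell import sign_off; print(sign_off())"
```

```text
the job is handed in; nothing more can be done
None
```

I handed the job in at about 11.6 s. The beater is fully home in the mixer socket with its collar on the rim (top at 0.141 m), still gripped at about 63 N and pressed down with about 18 N; the verdict was not shown to me.

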